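# Park the rework nozzles by size

### The arm

A 6-joint arm with a two-finger parallel gripper is mounted at the origin on the work surface. World frame = base frame: x ahead of the robot, y to its left, z up, the work surface at z = 0. Lengths are in m, angles in degrees, forces in N, time in s.
With the tool pointing down it reaches from about 0.35 to 1 m from the base axis. Payload 7.1 kg.
Tool frame: the origin (TCP) lies midway between the tips of the shut fingers; the grasp point (between the pads) lies 19 mm behind it (ctrl.pinch_z is the distance from the TCP to the grasp point, in m); z points along the fingers, y is the line along which they close (so a half turn about z gives the same grasp; the last joint's range is limited). The gripper opens to 85 mm and grips with 20 to 120 N. Pads are 22 mm wide; open, the fingers measure 114 mm over their backs; the gripper's body (76 mm by 85 mm) begins 54 mm behind the grasp point. The pads swing forward as they close: fully open they stand 13 mm farther back than shut.
Start: joints at [-76.318, 24.242, 93.386, -0, 62.372, -1.089], TCP at [0.159, -0.604, 0.231] pointing down, gripper open.
Joint ranges: [-172.04, 172.04], [-51.8, 120.97], [4.93, 147.93], [-75.15, 255.16], [6.16, 154.13], [-145.62, 145.62]. Speed limits (degrees/s): [136.94, 136.94, 172.46, 180, 180, 180].

### API

Orientations are given as a 3x3 rotation matrix whose columns are the frame's x, y, z axes.
In Python, from workcell import ctrl gives the robot as it stands.
- The arm moves only by the tool play_rows, never from a script. Its argument "moves" is a list of rows, each a list of 2 entries, a list of its own where there are three numbers: the shift along the tool's x, y, z in m, then the turn, a rotation vector about the tool's x, y, z in rad. In form: [[[tx, ty, tz], [ax, ay, az]], ...]. A call has 1 to 5 rows; each row shifts and turns the commanded pose from where the row before left it, along the tool's axes as they then stand; what a row does not reach is not made up. A row lasts 1/8 s, in which the tool goes at most 62.5 mm and 10.7 degrees, less where a joint would pass 70% of its speed; a pose out of reach is approached as far as the arm can. A call is refused whole if a number of a shift passes 0.0625 or a number of a turn 0.188, either way. A call with a gripper value outside its range is refused whole. "jaw" is the closure in counts, from 0 (fully open) to 255 (shut), set as the call begins (left out, the last holds). The fingers move at their own pace and stop on an object; "grip_force" is the grip in N (left out, the last holds). Time passes only in rows, so rows that do not move let the fingers close. It gives the time, the measured TCP pose, the force, the opening and the grip force at its end, in the units of the state.
- ctrl.read_state(): the state, without advancing time (a new reading comes with each control period).
- ctrl.read_camera(name): name is "side" or "top"; returns the picture (420x560x3 uint8, red, green, blue); there is no depth.
- ctrl.camera_params(name): a dict with "mtx" (3x3 intrinsics, pixels), "R" (3x3) and "t" (3): a world point X has camera coordinates R X + t. Camera axes: x right, y down, z forward; pixel columns grow to the right and rows downward; lengths in m; the calibration is good to about 2 mm. A picture is of the moment at which its call begins. camera_params takes no time and is no camera call.
- ctrl.job_done(): hands the job in; it is judged then, once.
The state is a dict: "time_s": time; "qpos": joint angles; "joint_velocities": joint speeds; "tau": joint torques, N m; "ee_pos": TCP position; "ee_rot": TCP orientation; "wrist_force": force on the tool from outside, world axes, zero at the start; "ft_torque": the same for the moment, N m; "opening": opening from 0.0 (shut) to 1.0 (fully open); "grasp_force": force on a finger pad.
Only numpy, scipy, OpenCV 4.12 (cv2) and the standard library are available. Lean on these libraries where they do the work, as an engineer would, in place of code of your own. Each camera call takes 0.05 s, during which the arm holds its last target. There are 200 camera calls.

### The job

Park the four hot-air nozzles mouth down on the rack's ceramic pads in order of size, one centred on each pad: the smallest on the pad next to the hot-air handpiece, then the next size up, and so on to the largest at the far end. The smallest has been left plugged into the collar of the largest: lift it out by itself, while the big one stays standing on the bench. Set every nozzle down rather than dropping it, and do not disturb the flux bottle.

Things in the scene. Friction and masses are not known exactly. Their poses are not given: they have to be found in the camera images.
- n1: Smallest hot-air nozzle, about 45 g: square mouth 16 mm (hidden from above), facing down; collar 31 mm diameter, z = 20 to 44 mm. Origin: mouth's underside. Starts plugged loosely into n4's collar, 28 mm above n4's origin, 1.7 mm play, its top 72 mm above the bench. The like collars meet 48 mm above the bench: fingers lower than that grip both. Comes straight up.
- n2: Second smallest hot-air nozzle, stainless steel, about 65 g. Square mouth 35 x 35 mm, facing down; on top a round open clamp collar, 31 mm diameter, 24 mm tall (z = 24 to 48 mm, bore 26 mm): grip it there from above. Origin: centre of the mouth's underside, z up. From above its corners just show round the collar.
- n3: Second largest hot-air nozzle, stainless steel, about 85 g. Square mouth 46 x 46 mm, facing down; on top a round open clamp collar, 31 mm diameter, 24 mm tall (z = 24 to 48 mm, bore 26 mm): grip it there from above. Origin: centre of the mouth's underside, z up.
- n4: Largest hot-air nozzle, stainless steel, about 110 g. Square mouth 58 x 58 mm, facing down; on top a round open clamp collar, 31 mm diameter, 24 mm tall (z = 24 to 48 mm, bore 26 mm): grip it there from above. Origin: centre of the mouth's underside, z up. n1 starts plugged into its collar.
- p1: White ceramic pad 64 x 64 x 5 mm, fixed on the low dark steel rack, at one end of a straight row of four like pads 72 mm apart. Origin: centre of its underside, 8 mm above the bench, z up: a nozzle stands at its z = +5 mm. The row runs along its y axis. The rack's back edge (+x, 37 mm from the row's line) has a lip 16 mm above the bench.
- p2: White ceramic pad 64 x 64 x 5 mm, fixed on the low dark steel rack, second in the row, next to p1. Origin: centre of its underside, 8 mm above the bench, z up: a nozzle stands at its z = +5 mm. The row runs along its y axis.
- p3: White ceramic pad 64 x 64 x 5 mm, fixed on the low dark steel rack, third in the row, next to p4. Origin: centre of its underside, 8 mm above the bench, z up: a nozzle stands at its z = +5 mm. The row runs along its y axis.
- p4: White ceramic pad 64 x 64 x 5 mm, fixed on the low dark steel rack, at the other end of the row. Origin: centre of its underside, 8 mm above the bench, z up: a nozzle stands at its z = +5 mm. The row runs along its y axis.
- handpiece: Hot-air handpiece, blue with black grip and steel barrel, in a black cradle, fixed; 240 x 68 mm, 72 mm high, long along its x axis. It lies beyond one end or the other of the row of pads: its origin (under the cradle's middle, at bench height) is about 0.14 m from the end pad next to it and 0.33 m from the far end pad.
- bottle: Loose white flux bottle with a yellow band, 40 mm diameter, 75 mm tall, beyond the other end of the row; origin: centre of its underside. Leave it alone. (Also about: a loose amber roll of tape, 64 mm across, 19 mm high, among the nozzles, and a fixed circuit board in a holder, under 60 mm high, behind the rack.)
Not all that is in view belongs to the job. Leave any orange, pink or purple look-alike of the n1 alone.

How it is judged (in metres and radians):
On the way:
1. the smallest nozzle is lifted out of the largest, which stays standing on the bench (distance between n1 and n4 above 0.06 m and height (world z) of n4 below 0.006 m and angle between n4's own z axis and vertical below 0.1 rad), for 0.1 s.
At the end, for the whole second after the job is handed in: Every nozzle stands upright, mouth down (within 0.1 rad) on its own ceramic pad, within 12 mm of the pad's centre, in order of size from the smallest on the pad next to the handpiece to the largest on the far end pad, all released and at rest (angle between each of n1, n2, n3, n4's own z axis and vertical below 0.1 rad and linear speed of each of n1, n2, n3, n4 below 0.02 m/s and angular speed of each of n1, n2, n3, n4 below 0.2 rad/s and contact force between each of n1, n2, n3, n4 and the fingers below 0.1 N and ((horizontal distance between handpiece and p1 below 0.23 m and horizontal distance between n1 and p1 below 0.012 m and z of n1 in the frame of p1 between 0.001 and 0.009 m and horizontal distance between n2 and p2 below 0.012 m and z of n2 in the frame of p2 between 0.001 and 0.009 m and horizontal distance between n3 and p3 below 0.012 m and z of n3 in the frame of p3 between 0.001 and 0.009 m and horizontal distance between n4 and p4 below 0.012 m and z of n4 in the frame of p4 between 0.001 and 0.009 m) or (horizontal distance between handpiece and p4 below 0.23 m and horizontal distance between n1 and p4 below 0.012 m and z of n1 in the frame of p4 between 0.001 and 0.009 m and horizontal distance between n2 and p3 below 0.012 m and z of n2 in the frame of p3 between 0.001 and 0.009 m and horizontal distance between n3 and p2 below 0.012 m and z of n3 in the frame of p2 between 0.001 and 0.009 m and horizontal distance between n4 and p1 below 0.012 m and z of n4 in the frame of p1 between 0.001 and 0.009 m))); the robot touches nothing.
It fails at once if the largest nozzle is raised more than 8 mm while the smallest is still plugged into it (distance between n1 and n4 below 0.04 m and height (world z) of n4 above 0.008 m).
It fails at once if a nozzle is dropped: it falls free of the fingers at more than 0.7 m/s (25 mm of fall) ((linear speed of n1 above 0.7 m/s and contact force between n1 and the fingers below 0.1 N) or (linear speed of n2 above 0.7 m/s and contact force between n2 and the fingers below 0.1 N) or (linear speed of n3 above 0.7 m/s and contact force between n3 and the fingers below 0.1 N) or (linear speed of n4 above 0.7 m/s and contact force between n4 and the fingers below 0.1 N)).
It fails at once if the flux bottle is shifted more than 25 mm or tipped (distance of bottle from where it was at the start of the episode above 0.025 m or angle between bottle's own z axis and vertical above 0.3 rad).
It also fails if it takes over 106 s, if anything falls off the work surface, if the arm or the gripper's body presses on something with over 40 N, if the wrist force passes 120 N, or if a joint passes its speed limit or range.

## Working session

There is one attempt and no reset: what is moved stays moved. The work goes in short steps, Python scripts to look and compute and a tool call to move; the robot and the scene stay as the last step left them, time stands still between calls to the robot, and variables do not carry over. Pictures are saved under pics/ and viewed, at most 14 in all, crops included, and the job is handed in when it is done.

Besides the shell and the picture viewer there is one more tool, called after ">>>" as name([rows], argument=value, ...), one row to a line, values as JSON. play_rows: Moves the arm, as the interface text tells. Its arguments: {"type":"object","properties":{"moves":{"type":"array","items":{"type":"array"}},"jaw":{"type":"number"},"grip_force":{"type":"number"}},"required":["moves"]}

```bash
mkdir -p pics; python3 - <<'E'
from workcell import ctrl
import cv2
for n in("top","side"):
    cv2.imwrite(f"pics/{n}0.png",ctrl.read_camera(n)[:,:,::-1]); print(n,ctrl.camera_params(n))
s=ctrl.read_state();print(s,ctrl.pinch_z)
E
```

```text
top {'mtx': array([[419.59959366,   0.        , 280.29633707],
       [  0.        , 419.59959366, 209.73684079],
       [  0.        ,   0.        ,   1.        ]]), 'R': array([[ 0.0230176 , -0.99969707,  0.00871492],
       [-0.99351626, -0.02384435, -0.11116153],
       [ 0.11133566, -0.00609975, -0.99376414]]), 't': array([-0.03499777,  0.57498929,  0.79001462])}
side {'mtx': array([[503.75627571,   0.        , 283.34977931],
       [  0.        , 503.75627571, 210.77231474],
       [  0.        ,   0.        ,   1.        ]]), 'R': array([[-0.91680887, -0.39887925, -0.01889047],
       [-0.19971026,  0.49896408, -0.84329749],
       [ 0.34579953, -0.76937   , -0.53711497]]), 't': array([0.49047746, 0.13813012, 0.80243135])}
{'time_s': 0.1, 'qpos': array([-7.63199086e+01,  2.42817688e+01,  9.34275503e+01,  7.10805809e-04,
        6.23731222e+01, -1.08795096e+00]), 'joint_velocities': array([ 0.09017244, -0.10758891, -0.13080262,  0.0003732 , -0.03662765,
       -0.01825663]), 'tau': array([ 7.71388404e-04, -5.58425510e+01, -2.82443780e+01, -3.16859473e-05,
        2.98163788e-03, -2.37113164e-05]), 'ee_pos': array([ 0.15923222, -0.60385361,  0.23060132]), 'ee_rot': array([[ 9.66967192e-01,  2.54900650e-01, -3.29614584e-04],
       [ 2.54900860e-01, -9.66966178e-01,  1.40065351e-03],
       [ 3.83013359e-05, -1.43840504e-03, -9.99998965e-01]]), 'wrist_force': array([-0.55963192,  0.68495778,  0.2273454 ]), 'ft_torque': array([-0.03286043,  0.02800554,  0.04475453]), 'grasp_force': 0.0, 'opening': 0.999195798927441} 0.0187
```

View pics/top0.png

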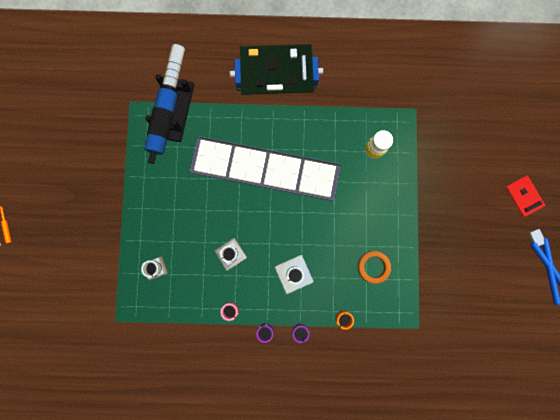

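View pics/side0.png

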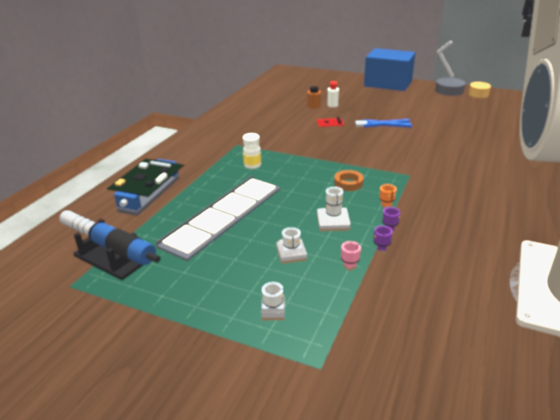

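The top view shows the handpiece at the left (165,105), so the smallest nozzle goes on the left pad (211,158). n2 is at (153,268), n3 at (230,253) and n4 with n1 at (295,274). The side view agrees: n2 (272,298), n3 (291,243), n4/n1 (334,205). Next I'll take enlarged crops and find the pads.

```bash
cat > h.py <<'E'
import numpy as np,cv2
from workcell import ctrl
P={n:ctrl.camera_params(n) for n in("top","side")}
def ray(n,uv):
    p=P[n];d=p["R"].T@np.linalg.inv(p["mtx"])@np.array([*uv,1.]);return -p["R"].T@p["t"],d
def atz(n,uv,z):
    c,d=ray(n,uv);return c+d*(z-c[2])/d[2]
def tri(a,b):
    c1,d1=ray("top",a);c2,d2=ray("side",b)
    s=np.linalg.lstsq(np.c_[d1,-d2],c2-c1,rcond=None)[0]
    q1,q2=c1+d1*s[0],c2+d2*s[1];return (q1+q2)/2,np.linalg.norm(q1-q2)
def proj(n,X):
    p=P[n];q=p["mtx"]@(p["R"]@np.asarray(X)+p["t"]);return q[:2]/q[2]
E
python3 - <<'E'
from h import *
t=cv2.imread("pics/top0.png");s=cv2.imread("pics/side0.png")
cv2.imwrite("pics/tc.png",cv2.resize(t[225:305,135:325],None,fx=4,fy=4,interpolation=cv2.INTER_CUBIC))
cv2.imwrite("pics/sc.png",cv2.resize(s[180:325,250:360],None,fx=4,fy=4,interpolation=cv2.INTER_CUBIC))
def pads(im,roi):
    m=np.zeros(im.shape[:2],np.uint8);a,b,c,d=roi
    m[a:b,c:d]=(im[a:b,c:d].min(2)>190)*255
    k=cv2.connectedComponentsWithStats(m,connectivity=4)
    return [(k[3][i],k[2][i,4]) for i in range(1,k[0]) if k[2][i,4]>150]
A=pads(t,(130,205,185,345));B=pads(s,(170,260,155,285))
A.sort(key=lambda x:x[0][0]);B.sort(key=lambda x:x[0][0])
for c,a in A: print("top",c.round(2),a,atz("top",c,.013).round(4))
for c,a in B: print("side",c.round(2),a,atz("side",c,.013).round(4))
for (c,_),(d,_) in zip(A,B): print(tri(c,d))
E
```

```text
top [212.72 157.51] 977 [0.6812 0.1181 0.013 ]
top [247.47 164.33] 981 [0.6689 0.0471 0.013 ]
top [282.28 171.16] 980 [ 0.6566 -0.0238  0.013 ]
top [317.22 178.06] 987 [ 0.6441 -0.0948  0.013 ]
side [217.93 215.71] 2636 [0.6634 0.0303 0.013 ]
(array([0.64578432, 0.09957565, 0.06542061]), np.float64(0.04847843466982005))
```

View pics/tc.png

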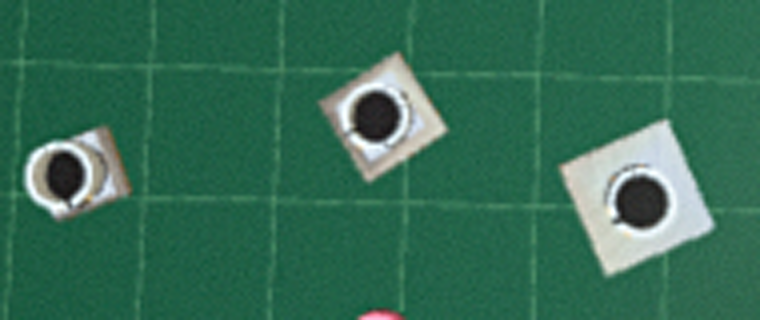

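View pics/sc.png

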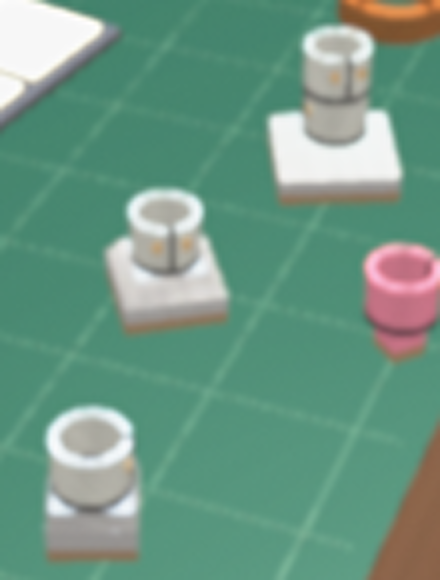

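Crop centres: n2 rim at top (61,175), side (90,436); n3 at top (374,115), side (165,211); n1 on n4 at top (640,201), side (338,46). I'll triangulate these, refine by fitting the projected rim, and measure the yaws.

```bash
python3 - <<'E'
from h import *
t=cv2.imread("pics/top0.png");s=cv2.imread("pics/side0.png")
T=cv2.resize(t[225:305,135:325],None,fx=4,fy=4,interpolation=cv2.INTER_CUBIC)
S=cv2.resize(s[180:325,250:360],None,fx=4,fy=4,interpolation=cv2.INTER_CUBIC)
ot,os_=np.array([135,225]),np.array([250,180])
f=lambda c,o:(np.array(c)+.5)/4-.5+o
a=np.linspace(0,2*np.pi,60)
def draw(I,n,o,X,r):
    p=[proj(n,np.array(X)+[r*np.cos(b),r*np.sin(b),0]) for b in a]
    q=((np.array(p)-o+.5)*4-.5).round().astype(int);cv2.polylines(I,[q],True,(0,0,255),1)
for nm,ct,cs,z,sq in(("n2",(61,175),(90,436),.048,None),("n3",(374,115),(165,211),.048,None),("n1",(640,201),(338,46),.072,None)):
    X,e=tri(f(ct,ot),f(cs,os_))
    print(nm,X.round(4),"gap",round(e,4),"top@z",atz("top",f(ct,ot),z)[:2].round(4),"side@z",atz("side",f(cs,os_),z)[:2].round(4))
    Y=(atz("top",f(ct,ot),z)+atz("side",f(cs,os_),z))/2
    draw(T,"top",ot,Y,.0155);draw(S,"side",os_,Y,.0155)
# mouth corners (crop px): yaw and centre on z=~.012
for nm,c in(("n3",[(319,102),(399,52),(448,129),(370,182)]),("n4",[(558,167),(668,119),(715,228),(608,278)])):
    for z in(.0,.012,.024):
        W=np.array([atz("top",f(p,ot),z)[:2] for p in c]);d=np.roll(W,-1,0)-W
        print(nm,z,W.mean(0).round(4),np.linalg.norm(d,axis=1).round(4),(np.degrees(np.arctan2(d[:,1],d[:,0]))%90).round(1))
cv2.imwrite("pics/ov.png",np.vstack([T[:, :760],np.zeros((20,760,3),np.uint8)]))
S2=np.zeros((600,800,3),np.uint8);S2[:580,:440]=S;S2[:160,440:800]=T[60:220,0:360];S2[170:410,440:640]=T[80:320,540:740];S2[420:560,440:640]=T[40:180,280:480]
cv2.imwrite("pics/ov.png",S2)
# side pads: end corners of white row via white mask
m=(s[:,:,:].min(2)>150).astype(np.uint8);m[:170]=0;m[260:]=0;m[:,:155]=0;m[:,285:]=0
c=max(cv2.findContours(m,0,2)[0],key=cv2.contourArea);q=cv2.approxPolyDP(c,6,True)[:,0]
print([(tuple(p),atz("side",p,.013)[:2].round(4)) for p in q])
E
```

```text
n2 [0.4563 0.2222 0.0472] gap 0.0007 top@z [0.4567 0.2221] side@z [0.4556 0.2229]
n3 [0.4875 0.0754 0.0479] gap 0.0015 top@z [0.4882 0.0757] side@z [0.4868 0.0753]
n1 [ 0.451  -0.0505  0.0714] gap 0.0016 top@z [ 0.4517 -0.0503] side@z [ 0.4499 -0.0499]
n3 0.0 [0.488  0.0761] [0.0472 0.0461 0.0469 0.0477] [33.5 34.3 35.5 34.6]
n3 0.012 [0.488  0.0748] [0.0465 0.0454 0.0462 0.047 ] [33.5 34.3 35.5 34.6]
n3 0.024 [0.4879 0.0735] [0.0458 0.0448 0.0456 0.0464] [33.5 34.3 35.5 34.6]
n4 0.0 [ 0.4503 -0.052 ] [0.0603 0.0589 0.0589 0.0602] [24.7 24.5 26.  25.8]
n4 0.012 [ 0.4508 -0.0515] [0.0594 0.0581 0.0581 0.0594] [24.7 24.5 26.  25.8]
n4 0.024 [ 0.4513 -0.051 ] [0.0586 0.0573 0.0572 0.0585] [24.7 24.5 26.  25.8]
[((np.int32(275), np.int32(185)), array([ 0.6087, -0.1242])), ((np.int32(249), np.int32(179)), array([ 0.674 , -0.1275])), ((np.int32(162), np.int32(243)), array([0.7133, 0.1495])), ((np.int32(189), np.int32(254)), array([0.6488, 0.1591]))]
```

View pics/ov.png

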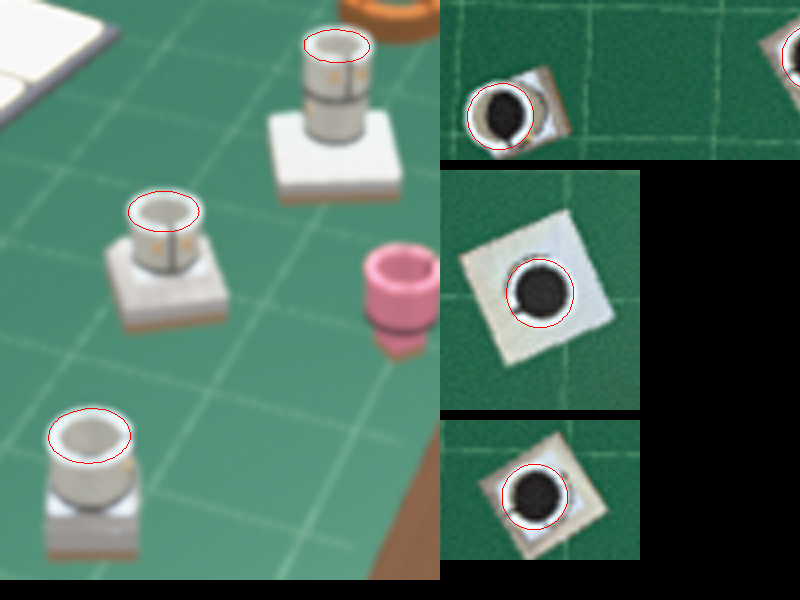

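Triangulated rim heights are 47.2, 47.9 and 71.4 mm against 48, 48 and 72 expected. The red rims fit in both views and the mouth sizes and pad spacing match, so I'll move: turn first, then go over n1.

>>> play_rows([
  [[0,0,0],[0,0,-0.186]],
  [[0,0,0],[0,0,-0.186]],
  [[0,0,0],[0,0,-0.186]],
  [[0,0,0],[0,0,-0.186]],
  [[0,0,0],[0,0,-0.186]],
], jaw=0, grip_force=40)

```text
time_s: 0.72
ee_pos: [0.1593, -0.604, 0.2308]
ee_rot: [[0.368, 0.93, -0.0], [0.93, -0.368, 0.001], [0.001, -0.001, -1.0]]
wrist_force: [0.6, 0.8, 0.6]
opening: 1.002
grasp_force: 0.0
```

>>> play_rows([
  [[0,0,0],[0,0,-0.186]],
  [[0,0,0],[0,0,-0.024]],
  [[0.0496,0.016,0],[0,0,0]],
  [[0.0496,0.016,0],[0,0,0]],
  [[0.0496,0.016,0],[0,0,0]],
])

```text
time_s: 1.35
ee_pos: [0.2327, -0.4645, 0.2311]
ee_rot: [[0.176, 0.984, 0.0], [0.984, -0.176, 0.0], [0.0, -0.0, -1.0]]
wrist_force: [0.6, -0.2, 1.0]
opening: 1.0
grasp_force: 0.0
```

>>> play_rows([
  [[0.0496,0.016,0],[0,0,0]],
  [[0.0496,0.016,0],[0,0,0]],
  [[0.0496,0.016,0],[0,0,0]],
  [[0.0496,0.016,0],[0,0,0]],
  [[0.0496,0.016,0],[0,0,0]],
])

```text
time_s: 1.98
ee_pos: [0.3543, -0.234, 0.2315]
ee_rot: [[0.176, 0.984, 0.0], [0.984, -0.176, -0.0], [-0.0, 0.001, -1.0]]
wrist_force: [2.1, -0.3, 0.3]
opening: 1.0
grasp_force: 0.0
```

>>> play_rows([
  [[0.0496,0.016,0],[0,0,0]],
  [[0.0496,0.016,0],[0,0,0]],
  [[0.0496,0.016,0],[0,0,0]],
  [[0.0496,0.016,0],[0,0,0]],
  [[0,0,0],[0,0,0]],
])

```text
time_s: 2.6
ee_pos: [0.4522, -0.0485, 0.2314]
ee_rot: [[0.171, 0.985, 0.001], [0.985, -0.171, 0.0], [0.0, 0.001, -1.0]]
wrist_force: [-0.7, 0.2, -0.3]
opening: 0.998
grasp_force: 0.0
```

```bash
cat >> h.py <<'E'
from scipy.spatial.transform import Rotation as Ro
def need(xyz,yaw):
    "remaining turn about tool z, then shift in the turned tool axes; yaw = heading of tool y, deg"
    s=ctrl.read_state();R=s["ee_rot"];a=np.radians(yaw)
    y=np.array([np.cos(a),np.sin(a),0]);z=np.array([0,0,-1.]);G=np.c_[np.cross(y,z),y,z]
    print("t",round(s["time_s"],2),"pos",s["ee_pos"].round(4),"open",round(s["opening"],3),"gf",round(s["grasp_force"],1),"F",s["wrist_force"].round(1))
    print("turn",Ro.from_matrix(R.T@G).as_rotvec().round(4),"shift",(G.T@(np.array(xyz)-s["ee_pos"])).round(4))
E
python3 -c "
from h import *
need((.4508,-.0503,.05),-9.9)"
```

```text
t 2.6 pos [ 0.4522 -0.0485  0.2314] open 0.998 gf 0.0 F [-0.7  0.2 -0.3]
turn [ 0.0007 -0.0004  0.0012] shift [-0.002  -0.0011  0.1814]
```

>>> play_rows([
  [[-0.002,-0.001,0.045],[0,0,0]],
  [[0,0,0.045],[0,0,0]],
  [[0,0,0.045],[0,0,0]],
  [[0,0,0.03],[0,0,0]],
  [[0,0,0.015],[0,0,0]],
])

```text
time_s: 3.22
ee_pos: [0.4483, -0.0535, 0.0499]
ee_rot: [[0.175, 0.985, -0.003], [0.985, -0.175, 0.0], [-0.0, -0.003, -1.0]]
wrist_force: [0.6, 0.3, 0.7]
opening: 0.998
grasp_force: 0.0
```

>>> play_rows([
  [[0,0,0],[0,0,0]],
  [[0,0,0],[0,0,0]],
  [[0,0,0],[0,0,0]],
  [[0,0,0],[0,0,0]],
  [[0,0,0],[0,0,0]],
], jaw=140)

```text
time_s: 3.85
ee_pos: [0.4499, -0.0528, 0.0517]
ee_rot: [[0.172, 0.985, 0.001], [0.985, -0.172, -0.0], [0.0, 0.001, -1.0]]
wrist_force: [-0.4, -0.2, -0.2]
opening: 0.453
grasp_force: 0.0
```

```bash
python3 -c "
from h import *
need((.4508,-.0503,.05),-9.9)
t=ctrl.read_camera('top');s=ctrl.read_camera('side')
I=np.zeros((480,800,3),np.uint8)
I[:,:400]=cv2.resize(t[220:316,250:330],None,fx=5,fy=5,interpolation=2)[:480,:400]
I[:,400:]=cv2.resize(s[155:251,290:370],None,fx=5,fy=5,interpolation=2)
cv2.imwrite('pics/g1.png',I[:,:,::-1])"
```

```text
t 3.85 pos [ 0.4499 -0.0528  0.0517] open 0.453 gf 0.0 F [-0.4 -0.2 -0.2]
turn [ 0.0008 -0.     -0.0002] shift [0.0027 0.0005 0.0017]
```

View pics/g1.png

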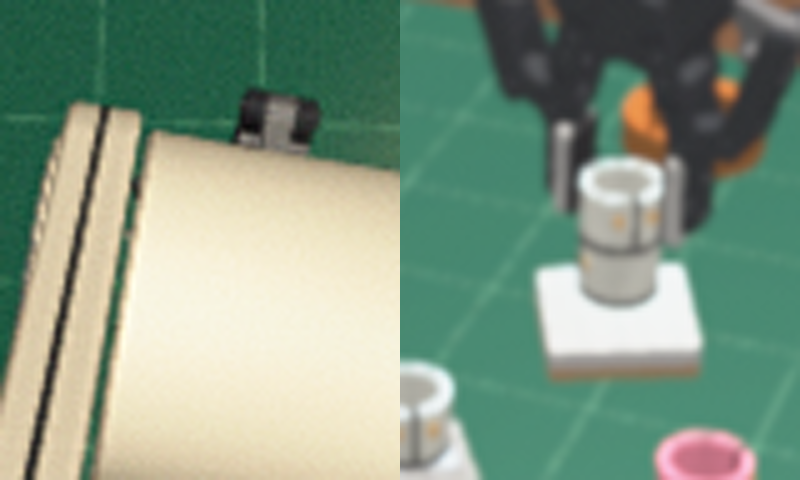

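Side view: the pads straddle only the upper collar, n1 rim (620,180) in the crop, with the tips above the seam at about 50 mm. Close and lift slowly.

>>> play_rows([
  [[0.0027,0.0005,0],[0,0,0]],
  [[0,0,0],[0,0,0]],
  [[0,0,0],[0,0,0]],
  [[0,0,0],[0,0,0]],
])

```text
time_s: 4.45
ee_pos: [0.4506, -0.0503, 0.0513]
ee_rot: [[0.172, 0.985, -0.0], [0.985, -0.172, 0.0], [-0.0, -0.0, -1.0]]
wrist_force: [-0.5, 0.6, 0.8]
opening: 0.451
grasp_force: 0.0
```

>>> play_rows([
  [[0,0,0],[0,0,0]],
  [[0,0,0],[0,0,0]],
  [[0,0,0],[0,0,0]],
  [[0,0,0],[0,0,0]],
  [[0,0,0],[0,0,0]],
], jaw=255)

```text
time_s: 5.08
ee_pos: [0.4506, -0.0503, 0.0515]
ee_rot: [[0.172, 0.985, -0.0], [0.985, -0.172, 0.0], [0.0, -0.0, -1.0]]
wrist_force: [-1.5, -0.1, 6.0]
opening: 0.35
grasp_force: 39.3
```

>>> play_rows([
  [[0,0,-0.003],[0,0,0]],
  [[0,0,-0.004],[0,0,0]],
  [[0,0,0],[0,0,0]],
  [[0,0,0],[0,0,0]],
])

```text
time_s: 5.58
ee_pos: [0.4506, -0.0503, 0.0583]
ee_rot: [[0.172, 0.985, 0.0], [0.985, -0.172, -0.0], [0.0, 0.0, -1.0]]
wrist_force: [0.2, -0.4, -0.6]
opening: 0.349
grasp_force: 39.6
```

```bash
python3 -c "
from h import *
need((.4508,-.0503,.05),-9.9)
s=ctrl.read_camera('side')
cv2.imwrite('pics/g2.png',cv2.resize(s[155:251,290:370],None,fx=5,fy=5,interpolation=2)[:,:,::-1])"
```

```text
t 5.58 pos [ 0.4506 -0.0503  0.0583] open 0.349 gf 39.6 F [ 0.2 -0.4 -0.6]
turn [ 0.0001 -0.     -0.0002] shift [0.     0.0002 0.0083]
```

View pics/g2.png

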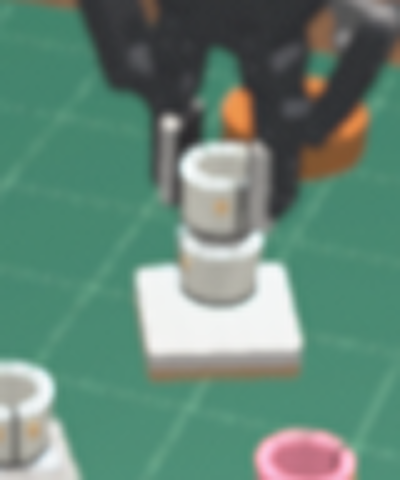

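n1 is coming up with its seam open (220,240 in the crop) while n4 stays on the bench. Carry on to p1.

>>> play_rows([
  [[0,0,-0.02],[0,0,0]],
  [[0,0,-0.03],[0,0,0]],
  [[0,0,-0.03],[0,0,0]],
  [[0,0,-0.01],[0,0,0]],
  [[0.0344,0.0329,0],[0,0,0]],
])

```text
time_s: 6.25
ee_pos: [0.4875, -0.0228, 0.1485]
ee_rot: [[0.175, 0.985, -0.001], [0.985, -0.175, -0.0], [-0.0, -0.001, -1.0]]
wrist_force: [-0.1, -0.1, -1.0]
opening: 0.349
grasp_force: 39.7
```

>>> play_rows([
  [[0.0344,0.0329,0],[0,0,0]],
  [[0.0344,0.0329,0],[0,0,0]],
  [[0.0344,0.0329,0],[0,0,0]],
  [[0.0344,0.0329,0],[0,0,0]],
  [[0.0344,0.0329,0],[0,0,0]],
])

```text
time_s: 6.88
ee_pos: [0.6811, 0.12, 0.1467]
ee_rot: [[0.172, 0.985, -0.002], [0.985, -0.172, -0.0], [-0.001, -0.002, -1.0]]
wrist_force: [0.5, -0.1, 0.2]
opening: 0.354
grasp_force: 39.7
```

>>> play_rows([
  [[0,0,0.02],[0,0,0]],
  [[0,0,0.03],[0,0,0]],
  [[0,0,0],[0,0,0]],
  [[0,0,0],[0,0,0]],
  [[0,0,0],[0,0,0]],
])

```text
time_s: 7.5
ee_pos: [0.6812, 0.1189, 0.0996]
ee_rot: [[0.172, 0.985, 0.002], [0.985, -0.172, 0.0], [0.001, 0.002, -1.0]]
wrist_force: [0.6, 0.2, 0.2]
opening: 0.349
grasp_force: 39.7
```

```bash
python3 -c "
from h import *
need((.6804,.119,.0365),-9.9)
t=ctrl.read_camera('top');s=ctrl.read_camera('side')
I=np.zeros((480,800,3),np.uint8)
I[:,:400]=cv2.resize(t[120:216,190:270],None,fx=5,fy=5,interpolation=2)
I[:,400:]=cv2.resize(s[165:261,150:230],None,fx=5,fy=5,interpolation=2)
cv2.imwrite('pics/p1.png',I[:,:,::-1])"
```

```text
t 7.5 pos [0.6812 0.1189 0.0996] open 0.349 gf 39.7 F [0.6 0.2 0.2]
turn [ 0.0017 -0.0006 -0.0005] shift [-0.     -0.0008  0.0631]
```

View pics/p1.png

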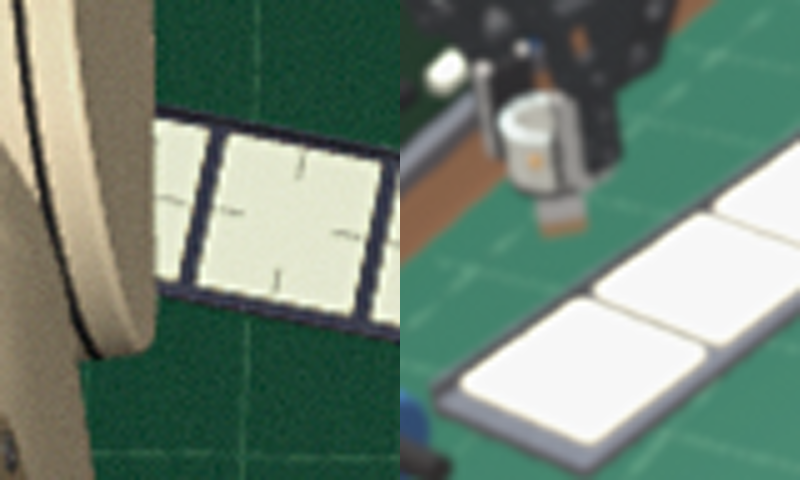

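n1 hangs straight in the fingers, mouth at about (565,232) in the crop, above and short of p1's image only through its height. Lower it, then creep to contact.

>>> play_rows([
  [[0,-0.0008,0.025],[0,0,0]],
  [[0,0,0.025],[0,0,0]],
  [[0,0,0.006],[0,0,0]],
  [[0,0,0],[0,0,0]],
  [[0,0,0],[0,0,0]],
])

```text
time_s: 8.22
ee_pos: [0.6807, 0.1193, 0.0436]
ee_rot: [[0.172, 0.985, 0.002], [0.985, -0.172, 0.0], [0.001, 0.002, -1.0]]
wrist_force: [-0.2, -0.2, -0.8]
opening: 0.353
grasp_force: 39.7
```

>>> play_rows([
  [[0,0,0.002],[0,0,0]],
  [[0,0,0.002],[0,0,0]],
  [[0,0,0.002],[0,0,0]],
  [[0,0,0.001],[0,0,0]],
  [[0,0,0],[0,0,0]],
])

```text
time_s: 8.85
ee_pos: [0.6799, 0.1193, 0.0365]
ee_rot: [[0.172, 0.985, 0.0], [0.985, -0.172, 0.0], [0.0, 0.0, -1.0]]
wrist_force: [-3.4, -1.0, 9.1]
opening: 0.348
grasp_force: 40.7
```

```bash
python3 -c "
from h import *
need((.6804,.119,.0365),-9.9)
s=ctrl.read_camera('side')
cv2.imwrite('pics/p1b.png',cv2.resize(s[165:261,150:230],None,fx=5,fy=5,interpolation=2)[:,:,::-1])"
```

```text
t 8.85 pos [0.6799 0.1193 0.0365] open 0.348 gf 40.7 F [-3.4 -1.   9.1]
turn [ 0.0002 -0.0001 -0.0002] shift [-0.0002  0.0005  0.    ]
```

View pics/p1b.png

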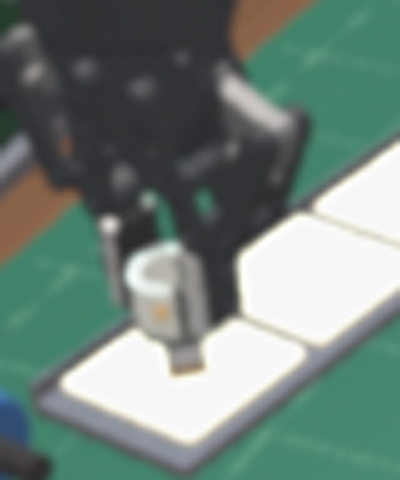

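n1 stands on p1, mouth at (187,365) against a pad centre of about (184,370), with about 9 N of contact. Ease off, release, rise and go to n2.

>>> play_rows([
  [[0,0,-0.0005],[0,0,0]],
  [[0,0,0],[0,0,0]],
])

```text
time_s: 9.15
ee_pos: [0.6799, 0.1193, 0.0365]
ee_rot: [[0.172, 0.985, 0.0], [0.985, -0.172, 0.0], [0.0, 0.0, -1.0]]
wrist_force: [-2.9, -0.3, 7.3]
opening: 0.349
grasp_force: 40.4
```

>>> play_rows([
  [[0,0,0],[0,0,0]],
  [[0,0,0],[0,0,0]],
  [[0,0,0],[0,0,0]],
  [[0,0,0],[0,0,0]],
  [[0,0,0],[0,0,0]],
], jaw=20)

```text
time_s: 9.78
ee_pos: [0.6797, 0.1192, 0.0357]
ee_rot: [[0.172, 0.985, -0.0], [0.985, -0.172, -0.0], [-0.0, -0.0, -1.0]]
wrist_force: [-0.3, -0.1, -0.1]
opening: 0.92
grasp_force: 0.0
```

>>> play_rows([
  [[0,0,-0.012],[0,0,0]],
  [[0,0,-0.03],[0,0,0]],
  [[0,0,-0.04],[0,0,0]],
  [[0,0,-0.03],[0,0,0]],
  [[0,0,0],[0,0,0]],
])

```text
time_s: 10.4
ee_pos: [0.6819, 0.1195, 0.1519]
ee_rot: [[0.172, 0.985, 0.006], [0.985, -0.172, 0.001], [0.002, 0.006, -1.0]]
wrist_force: [0.4, -0.2, 1.1]
opening: 0.92
grasp_force: 0.0
```

>>> play_rows([
  [[0.0126,-0.0476,0],[0,0,0]],
  [[0.0126,-0.0476,0],[0,0,0]],
  [[0.0126,-0.0476,0],[0,0,0]],
  [[0.0126,-0.0476,0],[0,0,0]],
  [[0.0126,-0.0476,0],[0,0,0]],
])

```text
time_s: 11.02
ee_pos: [0.4542, 0.2224, 0.1473]
ee_rot: [[0.172, 0.985, -0.001], [0.985, -0.172, -0.0], [-0.001, -0.001, -1.0]]
wrist_force: [-0.2, 0.1, -1.3]
opening: 0.921
grasp_force: 0.0
```

>>> play_rows([
  [[0,0,0.03],[0,0,0]],
  [[0,0,0.02],[0,0,0]],
  [[0,0,0],[0,0,0]],
  [[0,0,0],[0,0,0]],
])

```text
time_s: 11.52
ee_pos: [0.4563, 0.2222, 0.0981]
ee_rot: [[0.172, 0.985, -0.0], [0.985, -0.172, 0.0], [-0.0, -0.0, -1.0]]
wrist_force: [0.4, 0.1, 0.2]
opening: 0.921
grasp_force: 0.0
```

```bash
python3 -c "
from h import *
need((.4562,.2225,.026),-9.9)
t=ctrl.read_camera('top');s=ctrl.read_camera('side')
I=np.zeros((480,800,3),np.uint8)
I[:,:400]=cv2.resize(t[120:216,190:270],None,fx=5,fy=5,interpolation=2)
I[:,400:]=cv2.resize(s[165:261,150:230],None,fx=5,fy=5,interpolation=2)
cv2.imwrite('pics/p1c.png',I[:,:,::-1])
cv2.imwrite('pics/n2s.png',cv2.resize(s[250:325,230:310],None,fx=5,fy=5,interpolation=2)[:,:,::-1])"
```

```text
t 11.53 pos [0.4563 0.2222 0.0981] open 0.921 gf 0.0 F [0.4 0.1 0.2]
turn [-0.      0.     -0.0004] shift [ 0.0003 -0.0002  0.0721]
```

View pics/p1c.png

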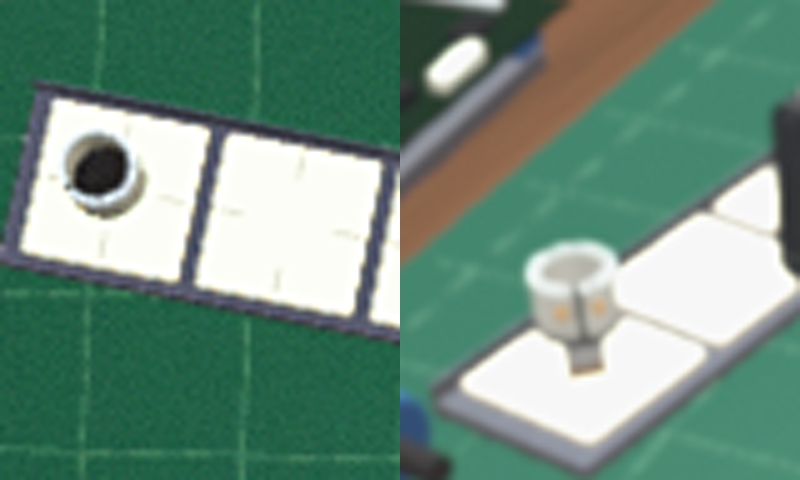

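n1 stands upright on p1, rim at top-crop (100,172). Now lower onto n2 and grip.

>>> play_rows([
  [[0,0,0.03],[0,0,0]],
  [[0,0,0.03],[0,0,0]],
  [[0,0,0.012],[0,0,0]],
  [[0,0,0],[0,0,0]],
  [[0,0,0],[0,0,0]],
])

```text
time_s: 12.25
ee_pos: [0.4569, 0.2225, 0.0268]
ee_rot: [[0.172, 0.985, 0.001], [0.985, -0.172, 0.001], [0.001, 0.001, -1.0]]
wrist_force: [-0.3, 0.1, 0.8]
opening: 0.921
grasp_force: 0.0
```

>>> play_rows([
  [[0,0,0],[0,0,0]],
  [[0,0,0],[0,0,0]],
  [[0,0,0],[0,0,0]],
  [[0,0,0],[0,0,0]],
], jaw=140)

```text
time_s: 12.75
ee_pos: [0.4562, 0.2223, 0.0259]
ee_rot: [[0.172, 0.985, 0.0], [0.985, -0.172, 0.0], [0.0, 0.0, -1.0]]
wrist_force: [-0.1, -0.5, -0.1]
opening: 0.453
grasp_force: 0.0
```

>>> play_rows([
  [[0,0,0],[0,0,0]],
  [[0,0,0],[0,0,0]],
  [[0,0,0],[0,0,0]],
  [[0,0,0],[0,0,0]],
  [[0,0,0],[0,0,0]],
], jaw=255)

```text
time_s: 13.38
ee_pos: [0.4562, 0.2222, 0.0261]
ee_rot: [[0.172, 0.985, 0.0], [0.985, -0.172, 0.0], [0.0, 0.0, -1.0]]
wrist_force: [-0.7, -0.6, 4.7]
opening: 0.351
grasp_force: 39.3
```

```bash
python3 -c "
from h import *
need((.4562,.2225,.026),-9.9)
print(atz('top',(190+99.5/5,120+171.5/5),.057), atz('side',(150+171.5/5,165+267/5),.057))"
```

```text
t 13.38 pos [0.4562 0.2222 0.0261] open 0.351 gf 39.3 F [-0.7 -0.6  4.7]
turn [ 0.0001 -0.0001 -0.0002] shift [ 0.0003 -0.0001  0.0001]
[0.67701672 0.11668179 0.057     ] [0.67836476 0.11878389 0.057     ]
```

>>> play_rows([
  [[0,0,-0.01],[0,0,0]],
  [[0,0,-0.03],[0,0,0]],
  [[0,0,-0.04],[0,0,0]],
  [[0,0,-0.02],[0,0,0]],
  [[0,0,0],[0,0,0]],
])

```text
time_s: 14.0
ee_pos: [0.4572, 0.2227, 0.1275]
ee_rot: [[0.172, 0.985, 0.003], [0.985, -0.172, 0.002], [0.002, 0.003, -1.0]]
wrist_force: [-0.2, -0.1, -1.0]
opening: 0.353
grasp_force: 39.7
```

>>> play_rows([
  [[-0.027,0.0477,0],[0,0,0]],
  [[-0.027,0.0477,0],[0,0,0]],
  [[-0.027,0.0477,0],[0,0,0]],
  [[-0.027,0.0477,0],[0,0,0]],
  [[-0.027,0.0477,0],[0,0,0]],
])

```text
time_s: 14.62
ee_pos: [0.6683, 0.0468, 0.1241]
ee_rot: [[0.172, 0.985, -0.002], [0.985, -0.172, 0.0], [-0.0, -0.002, -1.0]]
wrist_force: [0.5, 1.2, -0.9]
opening: 0.348
grasp_force: 39.8
```

>>> play_rows([
  [[0,0,0.03],[0,0,0]],
  [[0,0,0.03],[0,0,0]],
  [[0,0,0.015],[0,0,0]],
  [[0,0,0],[0,0,0]],
  [[0,0,0],[0,0,0]],
])

```text
time_s: 15.25
ee_pos: [0.6685, 0.0484, 0.0516]
ee_rot: [[0.172, 0.985, 0.001], [0.985, -0.172, 0.0], [0.0, 0.001, -1.0]]
wrist_force: [0.5, -0.9, -1.5]
opening: 0.353
grasp_force: 39.8
```

```bash
python3 -c "
from h import *
need((.6681,.048,.039),-9.9)"
```

```text
t 15.25 pos [0.6685 0.0484 0.0516] open 0.353 gf 39.8 F [ 0.5 -0.9 -1.5]
turn [ 0.0012 -0.0003  0.0001] shift [-0.0005 -0.0003  0.0126]
```

>>> play_rows([
  [[0,0,0.005],[0,0,0]],
  [[0,0,0.004],[0,0,0]],
  [[0,0,0.002],[0,0,0]],
  [[0,0,0.001],[0,0,0]],
  [[0,0,0],[0,0,0]],
])

```text
time_s: 15.88
ee_pos: [0.6678, 0.0482, 0.0392]
ee_rot: [[0.172, 0.985, -0.0], [0.985, -0.172, 0.0], [-0.0, -0.0, -1.0]]
wrist_force: [-2.0, -0.5, 3.2]
opening: 0.352
grasp_force: 40.1
```

>>> play_rows([
  [[0,0,0],[0,0,0]],
  [[0,0,0],[0,0,0]],
])

```text
time_s: 16.12
ee_pos: [0.6678, 0.0482, 0.0391]
ee_rot: [[0.172, 0.985, -0.0], [0.985, -0.172, 0.0], [0.0, -0.0, -1.0]]
wrist_force: [-2.5, 0.3, 6.3]
opening: 0.35
grasp_force: 40.4
```

>>> play_rows([
  [[0,0,0],[0,0,0]],
  [[0,0,0],[0,0,0]],
  [[0,0,0],[0,0,0]],
  [[0,0,0],[0,0,0]],
  [[0,0,0],[0,0,0]],
], jaw=20)

```text
time_s: 16.75
ee_pos: [0.6679, 0.0482, 0.0388]
ee_rot: [[0.172, 0.985, 0.0], [0.985, -0.172, -0.0], [-0.0, 0.0, -1.0]]
wrist_force: [-0.5, -0.1, 0.3]
opening: 0.921
grasp_force: 0.0
```

>>> play_rows([
  [[0,0,-0.012],[0,0,0]],
  [[0,0,-0.03],[0,0,0]],
  [[0,0,-0.04],[0,0,0]],
  [[0,0,-0.02],[0,0,0]],
  [[-0.001,-0.0456,0],[0,0,0]],
])

```text
time_s: 17.38
ee_pos: [0.6262, 0.0549, 0.1436]
ee_rot: [[0.173, 0.985, 0.008], [0.985, -0.173, 0.0], [0.002, 0.007, -1.0]]
wrist_force: [-1.6, 0.3, -0.5]
opening: 0.921
grasp_force: 0.0
```

>>> play_rows([
  [[-0.001,-0.0456,0],[0,0,0]],
  [[-0.001,-0.0456,0],[0,0,0]],
  [[-0.001,-0.0456,0],[0,0,0]],
  [[0,0,0],[0,0,-0.155]],
  [[0,0,0],[0,0,-0.155]],
])

```text
time_s: 18.0
ee_pos: [0.4869, 0.0758, 0.1411]
ee_rot: [[-0.142, 0.99, 0.0], [0.99, 0.142, 0.0], [0.0, 0.0, -1.0]]
wrist_force: [0.5, -0.2, -0.1]
opening: 0.919
grasp_force: 0.0
```

>>> play_rows([
  [[0,0,0],[0,0,-0.155]],
  [[0,0,0],[0,0,-0.155]],
  [[0,0,0],[0,0,-0.155]],
  [[0,0,0],[0,0,0]],
  [[0,0,0],[0,0,0]],
])

```text
time_s: 18.62
ee_pos: [0.4874, 0.0756, 0.1409]
ee_rot: [[-0.564, 0.826, -0.0], [0.826, 0.564, 0.0], [0.0, -0.0, -1.0]]
wrist_force: [-0.0, -0.6, -0.1]
opening: 0.924
grasp_force: 0.0
```

```bash
python3 -c "
from h import *
need((.4875,.0755,.026),34.5)
t=ctrl.read_camera('top');s=ctrl.read_camera('side')
I=np.zeros((480,800,3),np.uint8)
I[:,:400]=cv2.resize(t[120:216,190:270],None,fx=5,fy=5,interpolation=2)
I[:,400:]=cv2.resize(s[165:261,165:245],None,fx=5,fy=5,interpolation=2)
cv2.imwrite('pics/p2c.png',I[:,:,::-1])"
```

```text
t 18.62 pos [0.4874 0.0756 0.1409] open 0.924 gf 0.0 F [-0.  -0.6 -0.1]
turn [-0.     -0.     -0.0031] shift [-1.000e-04 -0.000e+00  1.149e-01]
```

View pics/p2c.png

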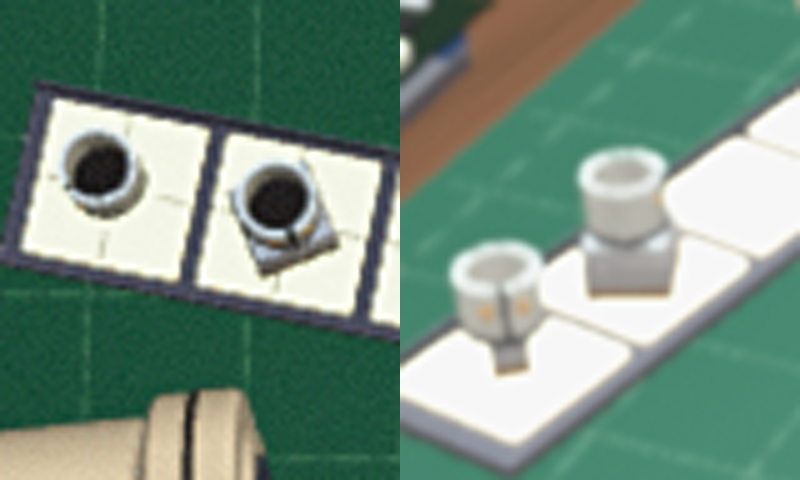

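n1 and n2 stand upright on p1 and p2, rims at (100,172) and (278,198) in the top crop. Grip n3.

>>> play_rows([
  [[0,0,0.04],[0,0,-0.003]],
  [[0,0,0.04],[0,0,0]],
  [[0,0,0.025],[0,0,0]],
  [[0,0,0.01],[0,0,0]],
  [[0,0,0],[0,0,0]],
])

```text
time_s: 19.35
ee_pos: [0.4874, 0.0756, 0.0256]
ee_rot: [[-0.568, 0.823, -0.001], [0.823, 0.568, -0.0], [0.0, -0.001, -1.0]]
wrist_force: [0.1, 1.1, -0.2]
opening: 0.923
grasp_force: 0.0
```

>>> play_rows([
  [[0,0,0],[0,0,0]],
  [[0,0,0],[0,0,0]],
  [[0,0,0],[0,0,0]],
  [[0,0,0],[0,0,0]],
], jaw=140)

```text
time_s: 19.85
ee_pos: [0.4877, 0.0757, 0.0262]
ee_rot: [[-0.569, 0.823, 0.001], [0.823, 0.569, 0.0], [-0.0, 0.001, -1.0]]
wrist_force: [0.4, 0.4, -0.6]
opening: 0.45
grasp_force: 0.0
```

>>> play_rows([
  [[0,0,0],[0,0,0]],
  [[0,0,0],[0,0,0]],
  [[0,0,0],[0,0,0]],
  [[0,0,0],[0,0,0]],
  [[0,0,0],[0,0,0]],
], jaw=255)

```text
time_s: 20.48
ee_pos: [0.4877, 0.0756, 0.0262]
ee_rot: [[-0.569, 0.823, 0.0], [0.823, 0.569, 0.0], [-0.0, 0.0, -1.0]]
wrist_force: [-1.1, -0.2, 5.9]
opening: 0.348
grasp_force: 39.2
```

>>> play_rows([
  [[0,0,-0.01],[0,0,0]],
  [[0,0,-0.03],[0,0,0]],
  [[0,0,-0.04],[0,0,0]],
  [[0,0,-0.02],[0,0,0]],
  [[0,0,0],[0,0,0.156]],
])

```text
time_s: 21.1
ee_pos: [0.4887, 0.0758, 0.1282]
ee_rot: [[-0.431, 0.902, 0.004], [0.902, 0.431, 0.001], [-0.001, 0.004, -1.0]]
wrist_force: [-0.2, 0.1, -1.4]
opening: 0.347
grasp_force: 39.8
```

>>> play_rows([
  [[0,0,0],[0,0,0.156]],
  [[0,0,0],[0,0,0.156]],
  [[0,0,0],[0,0,0.155]],
  [[0,0,0],[0,0,0.155]],
  [[0,0,0],[0,0,0]],
])

```text
time_s: 21.72
ee_pos: [0.4874, 0.0756, 0.1262]
ee_rot: [[0.171, 0.985, 0.0], [0.985, -0.171, 0.0], [0.0, 0.0, -1.0]]
wrist_force: [-0.6, -0.3, -1.0]
opening: 0.345
grasp_force: 39.8
```

```bash
python3 -c "
from h import *
need((.6558,-.0228,.039),-9.9)"
```

```text
t 21.73 pos [0.4874 0.0756 0.1262] open 0.345 gf 39.8 F [-0.6 -0.3 -1. ]
turn [ 0.0002 -0.0001  0.0012] shift [-0.068   0.1828  0.0872]
```

>>> play_rows([
  [[-0.017,0.0457,0],[0,0,0]],
  [[-0.017,0.0457,0],[0,0,0]],
  [[-0.017,0.0457,0],[0,0,0]],
  [[-0.017,0.0457,0],[0,0,0]],
  [[0,0,0],[0,0,0]],
])

```text
time_s: 22.35
ee_pos: [0.6586, -0.0246, 0.1261]
ee_rot: [[0.171, 0.985, 0.003], [0.985, -0.171, -0.0], [0.0, 0.003, -1.0]]
wrist_force: [-0.4, 0.3, -0.8]
opening: 0.351
grasp_force: 39.9
```

>>> play_rows([
  [[0,0,0.03],[0,0,0]],
  [[0,0,0.03],[0,0,0]],
  [[0,0,0.015],[0,0,0]],
  [[0,0,0],[0,0,0]],
  [[0,0,0],[0,0,0]],
])

```text
time_s: 22.98
ee_pos: [0.6565, -0.0227, 0.0519]
ee_rot: [[0.171, 0.985, 0.001], [0.985, -0.171, -0.0], [0.0, 0.001, -1.0]]
wrist_force: [-0.2, 0.4, -0.4]
opening: 0.349
grasp_force: 39.9
```

>>> play_rows([
  [[0,0,0.005],[0,0,0]],
  [[0,0,0.004],[0,0,0]],
  [[0,0,0.002],[0,0,0]],
  [[0,0,0],[0,0,0]],
  [[0,0,0],[0,0,0]],
])

```text
time_s: 23.6
ee_pos: [0.656, -0.0228, 0.0399]
ee_rot: [[0.172, 0.985, 0.0], [0.985, -0.172, -0.0], [0.0, 0.0, -1.0]]
wrist_force: [-0.2, -0.5, -0.8]
opening: 0.35
grasp_force: 39.9
```

```bash
python3 -c "
from h import *
need((.6558,-.0228,.039),-9.9)"
```

```text
t 23.6 pos [ 0.656  -0.0228  0.0399] open 0.35 gf 39.9 F [-0.2 -0.5 -0.8]
turn [ 0.0001 -0.     -0.0002] shift [ 0.     -0.0002  0.0009]
```

>>> play_rows([
  [[0,0,0.001],[0,0,0]],
  [[0,0,0.0005],[0,0,0]],
  [[0,0,0],[0,0,0]],
  [[0,0,0],[0,0,0]],
])

```text
time_s: 24.1
ee_pos: [0.6561, -0.0228, 0.0393]
ee_rot: [[0.172, 0.985, 0.0], [0.985, -0.172, -0.0], [0.0, 0.0, -1.0]]
wrist_force: [-2.3, 0.2, 6.3]
opening: 0.349
grasp_force: 40.7
```

>>> play_rows([
  [[0,0,0],[0,0,0]],
  [[0,0,0],[0,0,0]],
  [[0,0,0],[0,0,0]],
  [[0,0,0],[0,0,0]],
  [[0,0,0],[0,0,0]],
], jaw=20)

```text
time_s: 24.72
ee_pos: [0.6559, -0.0228, 0.0382]
ee_rot: [[0.172, 0.985, -0.0], [0.985, -0.172, 0.0], [0.0, -0.0, -1.0]]
wrist_force: [0.2, 0.1, -0.4]
opening: 0.922
grasp_force: 0.0
```

>>> play_rows([
  [[0,0,-0.012],[0,0,0]],
  [[0,0,-0.03],[0,0,0]],
  [[0,0,-0.04],[0,0,0]],
  [[0,0,-0.02],[0,0,0]],
  [[0,0,0],[0,0,0]],
])

```text
time_s: 25.35
ee_pos: [0.657, -0.0229, 0.1422]
ee_rot: [[0.172, 0.985, 0.004], [0.985, -0.172, -0.0], [0.0, 0.004, -1.0]]
wrist_force: [-0.3, 0.5, -0.3]
opening: 0.921
grasp_force: 0.0
```

>>> play_rows([
  [[0,0,0],[0,0,-0.1535]],
  [[0,0,0],[0,0,-0.1535]],
  [[0,0,0],[0,0,-0.1535]],
  [[0,0,0],[0,0,-0.1535]],
  [[0,0,0],[0,0,0]],
])

```text
time_s: 25.98
ee_pos: [0.6548, -0.0228, 0.1386]
ee_rot: [[-0.426, 0.905, -0.003], [0.905, 0.426, 0.0], [0.001, -0.002, -1.0]]
wrist_force: [-0.7, -0.8, 0.5]
opening: 0.919
grasp_force: 0.0
```

```bash
python3 -c "
from h import *
need((.4508,-.0503,.026),25.3)
s=ctrl.read_camera('side');t=ctrl.read_camera('top')
I=np.zeros((600,800,3),np.uint8)
I[:480,:400]=cv2.resize(s[165:261,195:275],None,fx=5,fy=5,interpolation=2)
I[:,400:]=cv2.resize(t[180:330,220:320],None,fx=4,fy=4,interpolation=2)
cv2.imwrite('pics/p3.png',I[:,:,::-1])
I[:480,:400]=0;I[:400,400:]=cv2.resize(s[175:255,300:380],None,fx=5,fy=5,interpolation=2);cv2.imwrite('pics/n4s.png',I[:,400:,::-1])"
```

```text
t 25.98 pos [ 0.6548 -0.0228  0.1386] open 0.919 gf 0.0 F [-0.7 -0.8  0.5]
turn [-0.0024 -0.0013 -0.0019] shift [ 0.0623 -0.1962  0.1126]
```

View pics/p3.png

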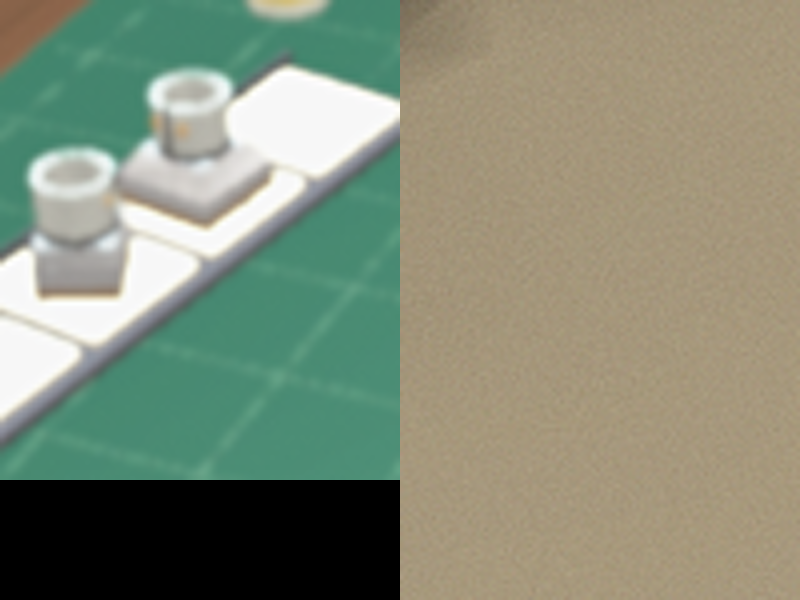

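n3 stands on p3, squared to the pad, rim at (190,90) in the crop. I'll check numerically that n4 has not shifted.

```bash
python3 -c "
from h import *
a=cv2.imread('pics/side0.png');b=ctrl.read_camera('side')[:,:,::-1].copy()
T=cv2.resize(a[211:233,315:352],None,fx=4,fy=4,interpolation=2);B=cv2.resize(b[203:241,307:360],None,fx=4,fy=4,interpolation=2)
r=cv2.matchTemplate(B,T,cv2.TM_CCOEFF_NORMED);_,v,_,l=cv2.minMaxLoc(r);print(v,(np.array(l)/4-8))"
```

```text
0.9995025992393494 [0. 0.]
```

>>> play_rows([
  [[0.0156,-0.049,0],[0,0,-0.001]],
  [[0.0156,-0.049,0],[0,0,0]],
  [[0.0156,-0.049,0],[0,0,0]],
  [[0.0156,-0.049,0],[0,0,0]],
  [[0,0,0],[0,0,0]],
])

```text
time_s: 26.75
ee_pos: [0.4476, -0.0502, 0.1398]
ee_rot: [[-0.425, 0.905, -0.004], [0.905, 0.425, 0.001], [0.002, -0.003, -1.0]]
wrist_force: [0.7, 0.8, -0.4]
opening: 0.919
grasp_force: 0.0
```

```bash
python3 -c "
from h import *
need((.4508,-.0503,.026),25.3)"
```

```text
t 26.75 pos [ 0.4476 -0.0502  0.1398] open 0.919 gf 0.0 F [ 0.7  0.8 -0.4]
turn [-0.0035 -0.0022 -0.0024] shift [-0.0015  0.0028  0.1138]
```

n4 has not moved. Descend onto it.

>>> play_rows([
  [[0,0,0.04],[0,0,-0.001]],
  [[0,0,0.03],[0,0,0]],
  [[0,0,0],[0,0,0]],
  [[0,0,0],[0,0,0]],
  [[0,0,0],[0,0,0]],
])

```text
time_s: 27.38
ee_pos: [0.4532, -0.0503, 0.0714]
ee_rot: [[-0.428, 0.904, 0.002], [0.904, 0.428, -0.0], [-0.001, 0.002, -1.0]]
wrist_force: [-1.3, 0.7, 0.8]
opening: 0.924
grasp_force: 0.0
```

```bash
python3 -c "
from h import *
need((.4508,-.0503,.026),25.3)"
```

```text
t 27.38 pos [ 0.4532 -0.0503  0.0714] open 0.924 gf 0.0 F [-1.3  0.7  0.8]
turn [0.002  0.0013 0.0012] shift [ 0.001  -0.0021  0.0454]
```

>>> play_rows([
  [[0.0005,-0.001,0.03],[0,0,0]],
  [[0,0,0.015],[0,0,0]],
  [[0,0,0],[0,0,0]],
  [[0,0,0],[0,0,0]],
  [[0,0,0],[0,0,0]],
])

```text
time_s: 28.0
ee_pos: [0.4514, -0.0502, 0.026]
ee_rot: [[-0.429, 0.904, 0.001], [0.904, 0.429, -0.0], [-0.001, 0.001, -1.0]]
wrist_force: [0.5, -0.3, -0.2]
opening: 0.927
grasp_force: 0.0
```

>>> play_rows([
  [[0,0,0],[0,0,0]],
  [[0,0,0],[0,0,0]],
  [[0,0,0],[0,0,0]],
  [[0,0,0],[0,0,0]],
], jaw=140)

```text
time_s: 28.5
ee_pos: [0.4509, -0.0502, 0.0253]
ee_rot: [[-0.429, 0.904, 0.0], [0.904, 0.429, 0.0], [0.0, 0.0, -1.0]]
wrist_force: [0.0, -0.1, -0.2]
opening: 0.449
grasp_force: 0.0
```

```bash
python3 -c "
from h import *
need((.4508,-.0503,.026),25.3)"
```

```text
t 28.5 pos [ 0.4509 -0.0502  0.0253] open 0.449 gf 0.0 F [ 0.  -0.1 -0.2]
turn [ 0.     -0.      0.0014] shift [-0.0001 -0.0001 -0.0007]
```

>>> play_rows([
  [[0,0,0],[0,0,0]],
  [[0,0,0],[0,0,0]],
  [[0,0,0],[0,0,0]],
  [[0,0,0],[0,0,0]],
  [[0,0,0],[0,0,0]],
], jaw=255, grip_force=50)

```text
time_s: 29.12
ee_pos: [0.4509, -0.0502, 0.0256]
ee_rot: [[-0.429, 0.903, 0.0], [0.903, 0.429, -0.0], [-0.0, 0.0, -1.0]]
wrist_force: [-1.2, -0.4, 4.6]
opening: 0.351
grasp_force: 49.2
```

>>> play_rows([
  [[0,0,-0.01],[0,0,0]],
  [[0,0,-0.03],[0,0,0]],
  [[0,0,-0.04],[0,0,0]],
  [[0,0,-0.02],[0,0,0]],
  [[0,0,0],[0,0,0.1535]],
])

```text
time_s: 29.75
ee_pos: [0.452, -0.0503, 0.1275]
ee_rot: [[-0.282, 0.959, 0.004], [0.959, 0.282, -0.001], [-0.002, 0.004, -1.0]]
wrist_force: [0.6, -0.7, -1.5]
opening: 0.35
grasp_force: 49.7
```

>>> play_rows([
  [[0,0,0],[0,0,0.1535]],
  [[0,0,0],[0,0,0.1535]],
  [[0,0,0],[0,0,0.1535]],
  [[0,0,0],[0,0,0]],
  [[0,0,0],[0,0,0]],
])

```text
time_s: 30.38
ee_pos: [0.4508, -0.0502, 0.1255]
ee_rot: [[0.167, 0.986, 0.0], [0.986, -0.167, -0.0], [0.0, 0.0, -1.0]]
wrist_force: [1.0, -0.1, -2.1]
opening: 0.348
grasp_force: 49.7
```

```bash
python3 -c "
from h import *
need((.6433,-.0938,.0384),-9.9)"
```

```text
t 30.38 pos [ 0.4508 -0.0502  0.1255] open 0.348 gf 49.7 F [ 1.  -0.1 -2.1]
turn [ 0.0001 -0.      0.0047] shift [-0.0099  0.1971  0.0871]
```

>>> play_rows([
  [[-0.002,0.0394,0],[0,0,0.0047]],
  [[-0.002,0.0394,0],[0,0,0]],
  [[-0.002,0.0394,0],[0,0,0]],
  [[-0.002,0.0394,0],[0,0,0]],
  [[-0.002,0.0394,0],[0,0,0]],
])

```text
time_s: 31.0
ee_pos: [0.6441, -0.0945, 0.1251]
ee_rot: [[0.172, 0.985, -0.001], [0.985, -0.172, 0.0], [0.0, -0.001, -1.0]]
wrist_force: [0.2, 0.8, -1.3]
opening: 0.348
grasp_force: 49.8
```

>>> play_rows([
  [[0,0,0.03],[0,0,0]],
  [[0,0,0.03],[0,0,0]],
  [[0,0,0.01],[0,0,0]],
  [[0,0,0],[0,0,0]],
  [[0,0,0],[0,0,0]],
])

```text
time_s: 31.62
ee_pos: [0.644, -0.0944, 0.0565]
ee_rot: [[0.174, 0.985, 0.002], [0.985, -0.174, -0.0], [0.0, 0.002, -1.0]]
wrist_force: [-0.4, 0.5, -1.4]
opening: 0.347
grasp_force: 49.8
```

>>> play_rows([
  [[0,0,0.005],[0,0,0]],
  [[0,0,0.005],[0,0,0]],
  [[0,0,0.004],[0,0,0]],
  [[0,0,0],[0,0,0]],
  [[0,0,0],[0,0,0]],
])

```text
time_s: 32.25
ee_pos: [0.6432, -0.0943, 0.0413]
ee_rot: [[0.175, 0.985, -0.0], [0.985, -0.175, 0.0], [-0.0, -0.0, -1.0]]
wrist_force: [0.7, 0.0, -1.5]
opening: 0.344
grasp_force: 49.8
```

```bash
python3 -c "
from h import *
need((.6433,-.0938,.0384),-9.9)"
```

```text
t 32.25 pos [ 0.6432 -0.0943  0.0413] open 0.344 gf 49.8 F [ 0.7  0.  -1.5]
turn [-0.      0.     -0.0028] shift [0.0005 0.     0.0029]
```

>>> play_rows([
  [[0.0005,0,0.001],[0,0,0]],
  [[0,0,0.001],[0,0,0]],
  [[0,0,0.001],[0,0,0]],
  [[0,0,0],[0,0,0]],
  [[0,0,0],[0,0,0]],
])

```text
time_s: 32.88
ee_pos: [0.6433, -0.0938, 0.0386]
ee_rot: [[0.175, 0.985, 0.0], [0.985, -0.175, 0.0], [0.0, 0.0, -1.0]]
wrist_force: [-1.9, 0.4, 2.9]
opening: 0.35
grasp_force: 50.3
```

```bash
python3 -c "
from h import *
need((.6433,-.0938,.0384),-9.9)
s=ctrl.read_camera('side')
cv2.imwrite('pics/p4.png',cv2.resize(s[140:250,195:315],None,fx=5,fy=5,interpolation=2)[:,:,::-1])"
```

```text
t 32.88 pos [ 0.6433 -0.0938  0.0386] open 0.35 gf 50.3 F [-1.9  0.4  2.9]
turn [ 0.0001 -0.     -0.0029] shift [-0.      0.      0.0002]
```

View pics/p4.png

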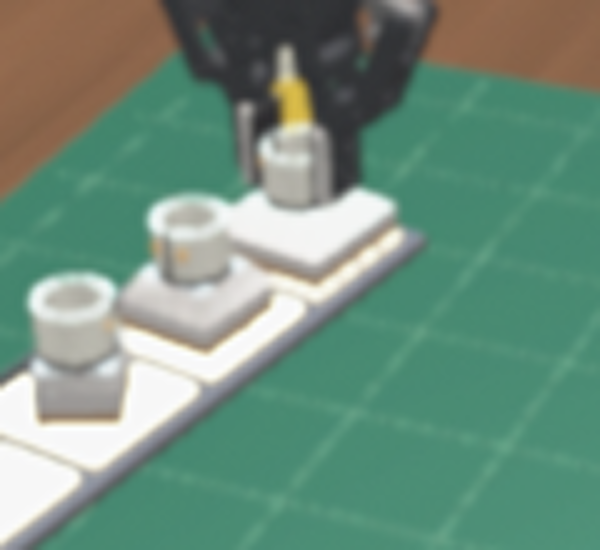

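n4 is level on p4, rim at (293,145), squared to the pad, with light contact at the expected height (0.0256 + 0.013). Release, rise and step aside.

>>> play_rows([
  [[0,0,0],[0,0,0]],
  [[0,0,0],[0,0,0]],
  [[0,0,0],[0,0,0]],
  [[0,0,0],[0,0,0]],
  [[0,0,0],[0,0,0]],
], jaw=20)

```text
time_s: 33.55
ee_pos: [0.6432, -0.0938, 0.0383]
ee_rot: [[0.175, 0.985, -0.0], [0.985, -0.175, 0.0], [0.0, -0.0, -1.0]]
wrist_force: [-0.2, -0.2, -0.1]
opening: 0.917
grasp_force: 0.0
```

>>> play_rows([
  [[0,0,-0.012],[0,0,0]],
  [[0,0,-0.03],[0,0,0]],
  [[0,0,-0.04],[0,0,0]],
  [[0,0,-0.04],[0,0,0]],
  [[0,-0.04,-0.02],[0,0,0]],
])

```text
time_s: 34.17
ee_pos: [0.6069, -0.0873, 0.1841]
ee_rot: [[0.175, 0.985, 0.007], [0.985, -0.175, -0.001], [0.0, 0.007, -1.0]]
wrist_force: [-0.6, -0.2, 0.5]
opening: 0.922
grasp_force: 0.0
```

>>> play_rows([
  [[0,-0.05,0],[0,0,0]],
  [[0,-0.05,0],[0,0,0]],
  [[0,-0.05,0],[0,0,0]],
  [[0,0,0],[0,0,0]],
  [[0,0,0],[0,0,0]],
])

```text
time_s: 34.8
ee_pos: [0.4574, -0.0608, 0.1814]
ee_rot: [[0.175, 0.985, 0.003], [0.985, -0.175, -0.0], [0.0, 0.003, -1.0]]
wrist_force: [-0.4, 0.6, -0.4]
opening: 0.922
grasp_force: 0.0
```

```bash
python3 -c "
from h import *
print(ctrl.read_state()['time_s'])
s=ctrl.read_camera('side');t=ctrl.read_camera('top')
I=np.zeros((600,800,3),np.uint8)
I[:280]=cv2.resize(t[135:205,180:380],None,fx=4,fy=4,interpolation=2)
I[290:600,:520]=cv2.resize(s[165:265,152:320],(520,310),interpolation=2)
cv2.imwrite('pics/fin.png',I[:,:,::-1])
a=np.float32(cv2.imread('pics/top0.png')[120:165,360:400]);print('bottle diff',np.abs(a-np.float32(t[120:165,360:400,::-1])).mean())"
```

```text
34.8
bottle diff 12.120741
```

View pics/fin.png

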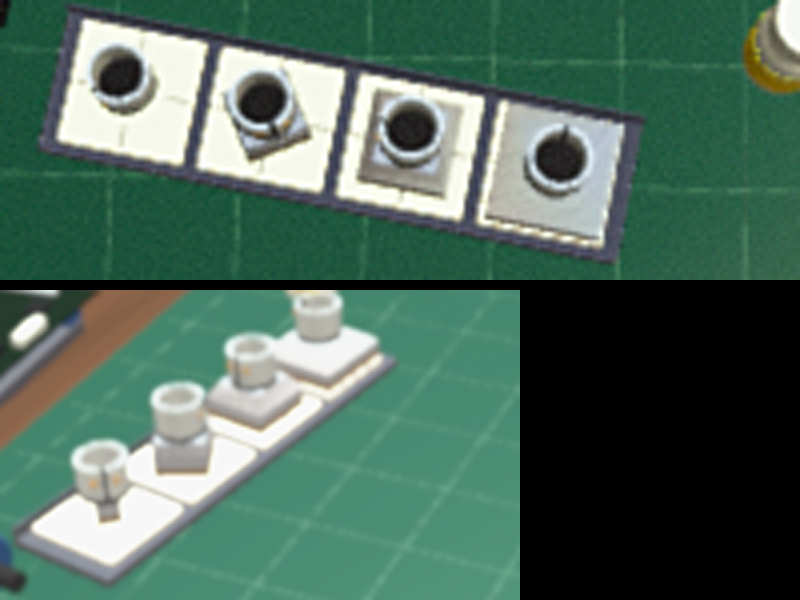

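All four stand upright in order. A last numeric check of rim positions and the bottle.

```bash
python3 -c "
from h import *
for c,z,p in(((120,76),.057,(.6804,.119)),((262,101),.061,(.6681,.048)),((411,132),.061,(.6558,-.0228)),((559,160),.061,(.6433,-.0938))):
    print((1e3*(atz('top',(np.array(c)+.5)/4-.5+[180,135],z)[:2]-p)).round(1))
for n,(r0,r1,c0,c1) in(('top',(126,162,362,396)),('side',(132,170,240,264))):
    a=cv2.imread(f'pics/{n}0.png');b=ctrl.read_camera(n)[:,:,::-1].copy()
    r=cv2.matchTemplate(b[r0-8:r1+8,c0-8:c1+8],a[r0:r1,c0:c1],5);_,v,_,l=cv2.minMaxLoc(r);print(n,v,np.array(l)-8)"
```

```text
[-2.1 -1.7]
[-1.3  0.2]
[-2.3 -0.6]
[-1.6 -0.6]
top 0.9962167143821716 [0 0]
side 0.9521948099136353 [0 0]
```

```bash
python3 -c "
from workcell import ctrl
print(ctrl.job_done())"
```

```text
the job is handed in; nothing more can be done
None
```

I handed the job in at about 35 s of the 106 s allowed: all four nozzles stand mouth down on the pads in order of size from the handpiece end, each measured within 3 mm of its pad's centre, and the bottle has not moved.

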